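# Scan the carton in the crate

## Robot

A 6-joint arm with a two-finger parallel gripper is mounted at the origin on the work surface. World frame = base frame: x ahead of the robot, y to its left, z up, the work surface at z = 0. Lengths are in m, angles in rad, forces in N, time in s.
With the tool pointing down it reaches from about 0.275 to 0.85 m from the base axis. Payload 19 kg.
Tool frame: the origin (TCP) lies between the finger pads; the fingertips stand 25 mm ahead of it and the grasp point (between the pads) lies 6 mm ahead of it (r.nose_length is the z of the fingertips in the tool frame, in m); z points along the fingers, y is the direction in which the jaws open and shut (so a half turn about z gives the same grasp; the last joint's range is limited). The gripper opens to 85 mm and grips with 20 to 120 N. Pads are 22 mm wide; open, the fingers measure 114 mm over their backs; the gripper's body (76 mm by 85 mm) begins 54 mm behind the grasp point. The pads swing forward as they close: fully open they stand 13 mm farther back than shut.
Start: joints at [0.986, 0.15, 1.437, -0, 1.554, -0.134], TCP at [0.251, 0.518, 0.256] pointing down, gripper open.
Joint ranges: [-2.8, 2.8], [-0.68, 2.1], [0.12, 2.68], [-1.39, 4.53], [0.16, 2.79], [-2.81, 2.81]. Speed limits (rad/s): [1.89, 1.89, 2.22, 3.01, 3.01, 3.01].

## Interface

Orientations are given as a unit quaternion [x, y, z, w].
In Python, from rig import r gives the robot as it stands.
- The arm moves only by the tool apply_moves, never from a script. Its argument "increments" is one flat list of numbers, 6 for each row, row after row: the shift along the tool's x, y, z in m, then the turn, a rotation vector about the tool's x, y, z in rad. In form: [tx, ty, tz, ax, ay, az, tx, ty, tz, ax, ay, az, ...]. A call has 1 to 12 rows; each row shifts and turns the pose as measured when the row begins, along the tool's axes as they then stand; what a row does not reach is not made up. A row lasts 1/12 s, in which the tool goes at most 41.7 mm and 7.16 degrees, less where a joint would pass 70% of its speed; a pose out of reach is approached as far as the arm can. A call is refused whole if a number of a shift passes 0.0417 or a number of a turn 0.125, either way. A call with a gripper value outside its range is refused whole. "jaw" is the gripper's target within -1 to 1 (shut at 1, half-way at 0, fully open at -1), set as the call begins (left out, the last holds). The fingers move at their own pace and stop on an object; "newtons" is the grip in N (left out, the last holds). Time passes only in rows, so rows that do not move let the fingers close. It gives the time, the measured TCP pose, the force and the opening at its end, in the units of the state.
- r.get_state(): the state, without advancing time (a new reading comes with each control period).
- r.grab_frame(name): name is "scene" or "top" or "wrist"; returns the picture (420x560x3 uint8, red, green, blue); there is no depth.
- r.camera_params(name): a dict with "vertical_fov" (degrees; the focal length in pixels is half the picture's height over the tangent of half this angle, whatever the lens; pixels are square), "cx", "cy" (the principal point, pixels), "world_from_camera" (4x4, takes a point from camera to world coordinates). Camera axes: x right, y down, z forward; pixel columns grow to the right and rows downward; lengths in m; the calibration is good to about 2 mm. The wrist camera is an equidistant fisheye: a pixel r from the principal point sees the ray r / f radians off the axis. A picture is of the moment at which its call begins: read the wrist's pose just before it. camera_params takes no time and is no camera call; for the wrist camera it gives the pose at the moment of the call.
- r.finish_job(): hands the job in, once; it reports no verdict.
The state is a dict: "time": time; "joints": joint angles; "qd": joint speeds; "effort": joint torques, N m; "ee_pos": TCP position; "tool_rot": TCP orientation; "contact_force": force on the tool from outside, world axes, zero at the start; "torque": the same for the moment, N m; "opening": finger opening in m.
Only numpy, scipy, OpenCV 4.12 (cv2) and the standard library are available. Lean on these libraries where they do the work, as an engineer would, in place of code of your own. Each camera call takes 0.05 s, during which the arm holds its last target. There are 200 camera calls.

## Task

Somebody left the tape roll lying on the carton's bar-code label: lift it off and lay it flat on the bare bench. Then take the cordless scanner out of its charging base, carry it clear of the kindling and over the crate's wall, and hold it still and upright, window down, about 3 cm above the middle of the label with its wide window lined up along the row of bars, so that it can read. Finish holding it there in the gripper; the scanner must not touch the carton or knock anything on the way, and everything else stays where it is.

Things in the scene. Friction and masses are not known exactly. Their poses are not given: they have to be found in the camera images.
- crate: open green plastic stacking crate, loose, 1.1 kg, 300 mm (its x) by 200 mm (its y), 120 mm high, walls and floor 5 mm thick; a moulded rim lip sticks out 5 mm more. Origin: centre of its underside, on the bench. It stands to the left or to the right
- carton: closed brown cardboard carton, loose, 1.6 kg, 190 mm (x) by 140 mm (y) by 80 mm high, standing on the crate's floor, its top 35 mm below the crate's rim. Origin: centre of its underside
- label (a point): centre of the white bar-code label (105 x 72 mm) on the carton's top face, 20 mm towards the carton's +x from the middle of the top. Axes as the carton's: z up, the row of black bars runs along x (76 mm), each bar lies along y (44 mm)
- tape: part-used roll of brown parcel tape, loose, 0.14 kg, a ring of 100 mm outer and 76 mm inner diameter, 48 mm high, so its wall is 12 mm thick all round, lying flat on the label. Origin: centre of its underside on the ring's axis, z along the axis
- tape_center (a point): middle of the tape roll, on its axis, 24 mm above its underside
- scanner: cordless bar-code scanner, loose, about 0.26 kg, 150 mm tall, standing nose down. Origin: centre of its window, on the underside; z points up the handle. Yellow head 38 mm (x) by 76 mm (y), narrowing upwards, window's long side along y; black straight central handle 34 mm (x) by 30 mm (y), 64 to 150 mm above the window, orange trigger on its -x side. A half turn about z reads alike
- cradle: grey charging base screwed to the bench (fixed), 84 mm (x) by 116 mm (y), 30 mm high, on a thin 96 x 130 mm foot. The scanner's head stands in its pocket, 15 mm deep with 2 mm of play all round, and lifts straight out; both have the same axes. Origin: centre of the underside
- kindling: strapped bundle of kindling sticks, loose, 0.9 kg, about 200 mm (x) by 104 mm (y), 99 mm high, lying on the bench between the crate and the charging base. Origin: centre of its underside. Leave it
- mug: blue mug, loose, 80 mm across, 92 mm high, handle to its +y side (35 mm). Origin: centre of its underside. Leave it
- tin: food tin with a red label, loose, 74 mm across, 108 mm high. Origin: centre of its underside. Leave it
Not all that is in view belongs to the job. Leave any green look-alike of the carton alone. There is more than one size of the tape; the one meant has the size given above.

How it is judged:
On the way, in this order (a step that is already met when the one before it is completed fails the run):
1. the tape roll lies flat on the bench, let go (height (world z) of tape_center between 0.02 and 0.028 m and (angle between tape's own z axis and vertical below 0.1 rad or angle between tape's own z axis and vertical above 3.04 rad) and horizontal distance between tape_center and crate above 0.14 m and linear speed of tape below 0.02 m/s and contact force between the fingers and tape below 0.1 N), for 0.2 s.
2. the scanner is lifted clear of its charging base, in the gripper (height (world z) of scanner above 0.05 m and contact force between the fingers and scanner above 1 N), for 0.1 s.
At the end, for the whole second after the job is handed in: scanner held in the gripper, touching nothing else, still: window 18 to 42 mm above the label, within 15 mm of its centre, upright to 8 degrees, along the row of bars to 10 degrees (either way round); tape roll flat on the bench outside the crate, at rest, let go (all of step 1 and z of scanner in the frame of label between 0.018 and 0.042 m and horizontal distance between scanner and label below 0.015 m and angle between the y axis of scanner and the x axis of label, either way round below 0.17 rad and angle between scanner's own z axis and vertical below 0.14 rad and linear speed of scanner below 0.015 m/s and angular speed of scanner below 0.1 rad/s and contact force between the fingers and scanner above 2 N and contact force between scanner and carton below 0.2 N and contact force between scanner and crate below 0.2 N and contact force between scanner and tape below 0.2 N and contact force between scanner and cradle below 0.2 N and contact force between scanner and kindling below 0.2 N); the arm keeps its last pose, push and grip.
It fails at once if the scanner knocks against the carton or its label (contact force between scanner and carton above 1 N).
It fails at once if the scanner knocks against the crate or the kindling (contact force between scanner and crate above 2 N or contact force between scanner and kindling above 2 N).
It fails at once if the crate is shoved (more than 25 mm) or the carton is shifted (more than 25 mm) (distance of any of crate, carton from where it was at the start of the episode above 0.025 m).
It fails at once if the kindling, the mug or the tin is disturbed (moved more than 20 mm or tipped) ((distance of kindling from where it was at the start of the episode above 0.02 m or angle between kindling's own z axis and vertical above 0.3 rad) or (distance of mug from where it was at the start of the episode above 0.02 m or angle between mug's own z axis and vertical above 0.3 rad) or (distance of tin from where it was at the start of the episode above 0.02 m or angle between tin's own z axis and vertical above 0.3 rad)).
It also fails if it takes over 69 s, if anything falls off the work surface, if the arm or the gripper's body presses on something with over 40 N, if the wrist force passes 120 N, or if a joint passes its speed limit or range.

## Working session

There is one attempt and no reset: what is moved stays moved. The work goes in short steps, Python scripts to look and compute and a tool call to move; the robot and the scene stay as the last step left them, time stands still between calls to the robot, and variables do not carry over. Pictures are saved under pics/ and viewed, about 8 in all and at most 12, crops included, and the job is handed in when it is done.

Besides the shell and the picture viewer there is one more tool, called after "Request:" as name(argument=value, ...) on one line, values as JSON. apply_moves: Moves the arm, as the interface text tells. Its arguments: {"type":"object","properties":{"increments":{"type":"array"},"jaw":{"type":"number"},"newtons":{"type":"number"}},"required":["increments"]}

```bash
mkdir -p pics; ls; python3 - <<'E'
from rig import r
import cv2,numpy as np
s=r.get_state(); print(s, r.nose_length)
for n in("scene","top","wrist"):
    p=r.camera_params(n); print(n,{k:np.round(v,4).tolist() for k,v in p.items()})
    cv2.imwrite(f"pics/{n}0.png",r.grab_frame(n)[:,:,::-1])
E
```

```text
pics
{'time': 0.0, 'joints': array([ 9.85955069e-01,  1.50988056e-01,  1.43801449e+00, -1.25331254e-05,
        1.55377884e+00, -1.34005824e-01]), 'qd': array([-9.72153820e-04, -1.00296243e-03, -1.30305201e-03,  8.23435182e-04,
       -8.75997346e-05, -1.61835269e-05]), 'effort': array([ 2.83446847e-03, -7.13048530e+01, -5.70881689e+01,  2.32246166e-04,
        8.55942839e-03, -5.34658739e-05]), 'ee_pos': array([0.25044737, 0.5173633 , 0.2556825 ]), 'tool_rot': array([ 2.23513384e-01,  9.74700679e-01, -5.58589061e-04, -2.03193676e-04]), 'contact_force': array([ 0.0943322 , -0.40663664,  0.06508725]), 'torque': array([-0.00533929, -0.00708955, -0.01229879]), 'opening': 0.08536450370471554} 0.025
scene {'vertical_fov': 48.0692, 'cx': 276.9185, 'cy': 210.8083, 'world_from_camera': [[0.6457, 0.6299, -0.4315, 1.1064], [0.7635, -0.523, 0.3789, -0.631], [0.013, -0.5741, -0.8187, 1.1308], [0.0, 0.0, 0.0, 1.0]]}
top {'vertical_fov': 44.5717, 'cx': 273.7378, 'cy': 208.8588, 'world_from_camera': [[-0.0341, -0.9745, 0.2218, 0.229], [-0.9994, 0.0321, -0.0125, -0.1346], [0.005, -0.2221, -0.975, 1.5291], [0.0, 0.0, 0.0, 1.0]]}
wrist {'vertical_fov': 65.7065, 'cx': 274.303, 'cy': 199.7661, 'world_from_camera': [[0.4364, 0.8599, 0.2648, 0.1821], [0.8997, -0.4166, -0.1302, 0.5495], [-0.0017, 0.2951, -0.9555, 0.3738], [0.0, 0.0, 0.0, 1.0]]}
```

View pics/top0.png

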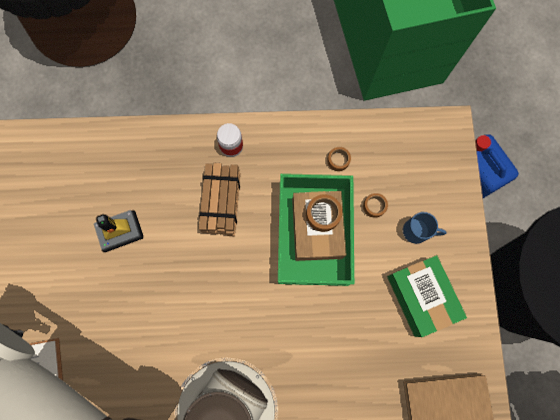

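View pics/scene0.png

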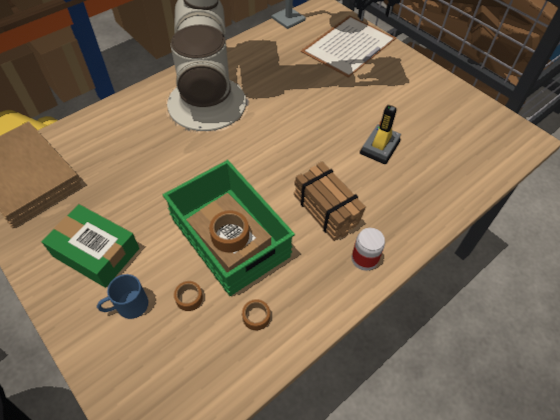

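Top view: crate (316,230) with carton and the tape at (324,212), kindling (220,198), cradle and scanner (118,230), tin (230,140), mug (420,228). The scene view agrees and shows two smaller rolls and a green decoy carton. Next, coarse positions.

```bash
cat >h.py <<'E'
import numpy as np,cv2
from rig import r
from scipy.spatial.transform import Rotation as R
def ray(p,uv,fish=False):
    f=210/np.tan(np.radians(p["vertical_fov"])/2); uv=np.atleast_2d(uv).astype(float)
    d=(uv-[p["cx"],p["cy"]])/f
    if fish:
        t=np.linalg.norm(d,axis=1,keepdims=True); d=np.hstack([d/np.maximum(t,1e-9)*np.sin(t),np.cos(t)])
    else: d=np.hstack([d,np.ones((len(d),1))])
    W=np.array(p["world_from_camera"]); return W[:3,3],d@W[:3,:3].T
def plane(p,uv,z,fish=False):
    o,d=ray(p,uv,fish); return (o+d*((z-o[2])/d[:,2])[:,None])[:,:2]
def proj(p,X,fish=False):
    W=np.array(p["world_from_camera"]); f=210/np.tan(np.radians(p["vertical_fov"])/2)
    c=(np.atleast_2d(X)-W[:3,3])@W[:3,:3]
    if fish:
        n=np.linalg.norm(c[:,:2],axis=1); t=np.arctan2(n,c[:,2]); q=c[:,:2]/n[:,None]*t[:,None]
    else: q=c[:,:2]/c[:,2:]
    return q*f+[p["cx"],p["cy"]]
E
python3 - <<'E'
from h import *
p=r.camera_params("top"); im=cv2.imread("pics/top0.png"); hsv=cv2.cvtColor(im,cv2.COLOR_BGR2HSV)
g=cv2.inRange(hsv,(50,80,30),(80,255,255)); g[:160]=0; g[300:]=0; g[:,365:]=0
c=max(cv2.findContours(g,0,1)[0],key=cv2.contourArea)[:,0]
rc=cv2.minAreaRect((plane(p,c,.12)*1000).astype(np.float32)); print("crate@.12",rc)
for n,uv,z in [("tape",(324,212),.133),("tin",(229,132),.108),("mug",(421,227),.05),("kind",(220,195),.099),("handle",(105,221),.15),("head",(118,226),.03)]:
    print(n,plane(p,uv,z))
gr=im[200:260,80:155]; cv2.imwrite("pics/c1.png",np.hstack([cv2.resize(gr,None,fx=5,fy=5,interpolation=2),cv2.resize(im[170:290,275:360],None,fx=300/85,fy=300/85,interpolation=2)[:300,:]]))
E
```

```text
crate@.12 ((490.2806396484375, -268.7752685546875), (209.97813415527344, 313.54412841796875), 86.65162658691406)
tape [[ 0.53295035 -0.2923792 ]]
tin [[ 0.78851805 -0.02902429]]
mug [[ 0.49647577 -0.58453766]]
kind [[6.00294547e-01 3.65302891e-04]]
handle [[0.52383094 0.31124103]]
head [[0.53301677 0.31087327]]
```

View pics/c1.png

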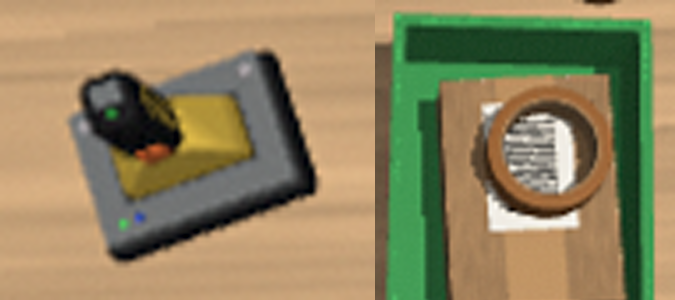

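View pics/wrist0.png

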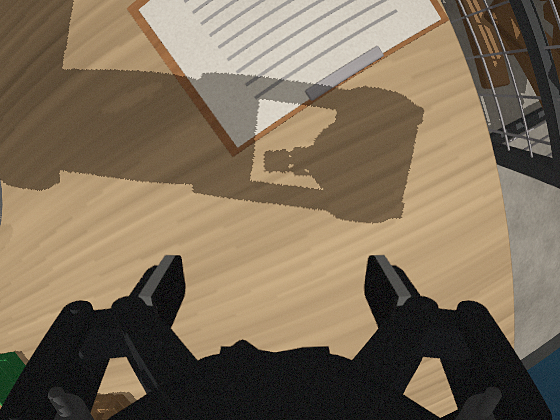

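Top crop: cradle's long side runs at about 109° in world with the scanner handle standing in it, and the tape covers the upper end of the label. The wrist view shows only bench and paper (camera is on the tool's +x side). I'm moving above the tape.

Request:
apply_moves(increments=[-0.0236,-0.026,-0.004,0,0,0,-0.0236,-0.026,-0.004,0,0,0,-0.0236,-0.026,-0.004,0,0,0,-0.0236,-0.026,-0.004,0,0,0,-0.0236,-0.026,-0.004,0,0,0,-0.0236,-0.026,-0.004,0,0,0,-0.0236,-0.026,-0.004,0,0,0,-0.0236,-0.026,-0.004,0,0,0,-0.0236,-0.026,-0.004,0,0,0,-0.0236,-0.026,-0.004,0,0,0,-0.0236,-0.026,-0.004,0,0,0,-0.0236,-0.026,-0.004,0,0,0])

```text
time: 1.15
ee_pos: [0.3693, 0.1007, 0.3022]
tool_rot: [0.218, 0.976, -0.003, -0.001]
contact_force: [1.2, 0.8, 0.5]
opening: 0.0854
```

Request:
apply_moves(increments=[-0.0236,-0.026,0,0,0,0,-0.0236,-0.026,0,0,0,0,-0.0236,-0.026,0,0,0,0,-0.0236,-0.026,0,0,0,0,-0.0236,-0.026,0,0,0,0,-0.0236,-0.026,0,0,0,0,-0.0236,-0.026,0,0,0,0,-0.0236,-0.026,0,0,0,0,-0.0236,-0.026,0,0,0,0,-0.0236,-0.026,0,0,0,0,-0.0236,-0.026,0,0,0,0,-0.0236,-0.026,0,0,0,0])

```text
time: 2.15
ee_pos: [0.4918, -0.3255, 0.3044]
tool_rot: [0.22, 0.976, -0.002, 0.0]
contact_force: [1.3, 0.0, 0.4]
opening: 0.0858
```

Request:
apply_moves(increments=[0,0,0,0,0,0.12,0,0,0,0,0,0.12,0,0,0,0,0,0.12,0,0,0,0,0,0.12,0,0,0,0,0,0.12,0,0,0,0,0,0.12,0,0,0,0,0,0.12,0,0,0,0,0,0.12,0,0,0,0,0,0.12,0,0,0,0,0,0.05,0,0,0,0,0,0])

```text
time: 3.07
ee_pos: [0.4916, -0.334, 0.297]
tool_rot: [0.726, 0.688, -0.003, -0.004]
contact_force: [0.0, -0.4, -0.4]
opening: 0.0854
```

```bash
cat >>h.py <<'E'
def go(tgt,yaw=None):
    "print tool-frame shift and rotvec to TCP tgt, tool down, tool y at world angle yaw (deg)"
    s=r.get_state(); M=R.from_quat(s["tool_rot"])
    y=M.apply([0,1,0]); cur=np.degrees(np.arctan2(y[1],y[0])); yaw=cur if yaw is None else yaw
    a=np.radians(yaw); T=R.from_matrix(np.array([[-np.sin(a),np.cos(a),0],[np.cos(a),np.sin(a),0],[0,0,-1]]).T) if 0 else R.from_matrix(np.column_stack([[-np.sin(a),np.cos(a),0],[np.cos(a),np.sin(a),0],[0,0,-1]]))
    print("t",round(s["time"],2),"pos",s["ee_pos"].round(4),"yawY",round(cur,2),"open",round(s["opening"],4),"F",s["contact_force"].round(1))
    print("shift",M.inv().apply(np.array(tgt)-s["ee_pos"]).round(4),"rot",(M.inv()*T).as_rotvec().round(4))
E
python3 - <<'E'
from h import *
go((.489,-.292,.3),0)
import json
p=r.camera_params("wrist"); cv2.imwrite("pics/w1.png",r.grab_frame("wrist")[:,:,::-1])
json.dump({k:np.array(v).tolist() for k,v in p.items()},open("w1.json","w"))
E
```

```text
t 3.07 pos [ 0.4916 -0.334   0.297 ] yawY -3.04 open 0.0854 F [ 0.  -0.4 -0.4]
shift [ 0.0418 -0.0049 -0.0029] rot [-0.0094 -0.0018 -0.0531]
```

View pics/w1.png

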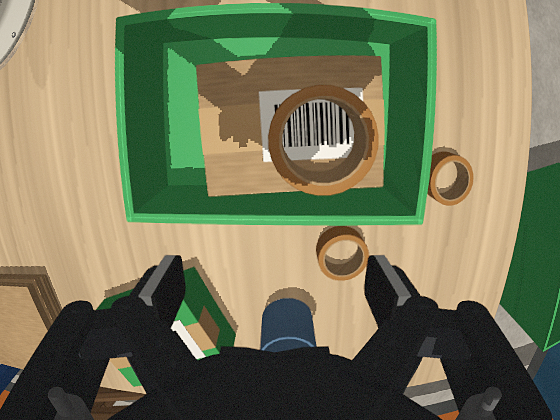

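Wrist view: tape's top ring is centred near (323,139), radius ~54 px. Carton top corners are near (197,64), (381,55), (384,186), (207,196); crate rim (117,17)…(423,223).

```bash
python3 - <<'E'
from h import *
import json
p=json.load(open("w1.json"))
o=plane(p,[(269,140),(378,140),(323,84),(323,195)],.133,True); print("tape top L R T B",o.round(4).tolist(),o[:2].mean(0),o[2:].mean(0))
c=plane(p,[(197,64),(381,55),(384,186),(207,196)],.085,True); print("carton",c.round(4).tolist(),c.mean(0)); 
d=c[1]-c[0]+c[2]-c[3]; print("yaw",np.degrees(np.arctan2(d[1],d[0])))
k=plane(p,[(117,17),(437,18),(423,224),(128,223)],.12,True); print("crate",k.round(4).tolist(),k.mean(0))
l=plane(p,[(260,92),(362,87),(264,161),(355,159)],.085,True); print("label",l.round(4).tolist())
E
```

```text
tape top L R T B [[0.4871, -0.2919], [0.5845, -0.2952], [0.536, -0.245], [0.5332, -0.3441]] [ 0.5357936  -0.29355636] [ 0.53461433 -0.29455912]
carton [[0.4169, -0.2133], [0.605, -0.2117], [0.6074, -0.3516], [0.4153, -0.3533]] [ 0.51116331 -0.28246749]
yaw 0.5081566069860614
crate [[0.3458, -0.1571], [0.6554, -0.1748], [0.6421, -0.3847], [0.3333, -0.3682]] [ 0.49413108 -0.27119199]
label [[0.4793, -0.248], [0.583, -0.2458], [0.4791, -0.3189], [0.5742, -0.3209]]
```

Request:
apply_moves(increments=[0,0,0,-0.0094,-0.0018,-0.0531,0.02,0,0,0,0,0,0.02,0,0,0,0,0,0,0,0.03,0,0,0,0,0,0.03,0,0,0,0,0,0.03,0,0,0,0,0,0,0,0,0,0,0,0,0,0,0], jaw=0, newtons=40)

```text
time: 3.78
ee_pos: [0.4915, -0.2923, 0.2052]
tool_rot: [0.697, 0.717, 0.0, 0.001]
contact_force: [-0.2, 0.2, 0.8]
opening: 0.0431
```

```bash
python3 -c "
from h import *
go((.491,-.294,.115),0)"
```

```text
t 3.78 pos [ 0.4915 -0.2923  0.2052] yawY 1.59 open 0.0431 F [-0.2  0.2  0.8]
shift [-0.0015 -0.0007  0.0903] rot [0.0022 0.0013 0.0277]
```

Request:
apply_moves(increments=[-0.0015,-0.0005,0.02,0,0,0.028,0,0,0.02,0,0,0,0,0,0.02,0,0,0,0,0,0.015,0,0,0,0,0,0.01,0,0,0,0,0,0.005,0,0,0,0,0,0,0,0,0])

```text
time: 4.37
ee_pos: [0.4952, -0.2979, 0.1241]
tool_rot: [0.705, 0.709, 0.001, 0.007]
contact_force: [-0.4, -0.4, 0.1]
opening: 0.0427
```

```bash
python3 -c "
from h import *
go((.491,-.294,.115),0)"
```

```text
t 4.37 pos [ 0.4952 -0.2979  0.1241] yawY 0.35 open 0.0427 F [-0.4 -0.4  0.1]
shift [ 0.004  -0.0043  0.009 ] rot [0.0118 0.0091 0.006 ]
```

Request:
apply_moves(increments=[0.004,-0.004,0.004,0.012,0.009,0.006,0,0,0.004,0,0,0,0,0,0,0,0,0])

```text
time: 4.62
ee_pos: [0.4919, -0.2945, 0.1185]
tool_rot: [0.707, 0.707, -0.0, 0.001]
contact_force: [-0.2, -0.1, 0.5]
opening: 0.043
```

Request:
apply_moves(increments=[0,0,0,0,0,0,0,0,0,0,0,0,0,0,0,0,0,0,0,0,0,0,0,0,0,0,0,0,0,0,0,0,0,0,0,0], jaw=1, newtons=40)

```text
time: 5.12
ee_pos: [0.4923, -0.2947, 0.1201]
tool_rot: [0.707, 0.707, 0.0, 0.002]
contact_force: [0.6, 0.6, -0.5]
opening: 0.0114
```

```bash
python3 -c "
from h import *
go((.491,-.294,.115),0)"
```

```text
t 5.12 pos [ 0.4923 -0.2947  0.1201] yawY 0.02 open 0.0114 F [ 0.6  0.6 -0.5]
shift [ 0.0008 -0.0013  0.0051] rot [0.0028 0.0026 0.0003]
```

Request:
apply_moves(increments=[0,0,-0.01,0,0,0,0,0,-0.02,0,0,0,0,0,-0.02,0,0,0,0,0,-0.02,0,0,0,0,0,-0.02,0,0,0,0,0,-0.02,0,0,0,0,0,-0.01,0,0,0,0,0,0,0,0,0])

```text
time: 5.78
ee_pos: [0.4911, -0.2938, 0.2491]
tool_rot: [0.707, 0.707, -0.0, 0.001]
contact_force: [0.1, -0.3, -1.4]
opening: 0.0116
```

Request:
apply_moves(increments=[0.012,-0.006,0,0,0,0,0.025,-0.0115,0,0,0,0,0.025,-0.0115,0,0,0,0,0.025,-0.0115,0,0,0,0,0.025,-0.0115,0,0,0,0,0.025,-0.0115,0,0,0,0,0.025,-0.0115,0,0,0,0,0.025,-0.0115,0,0,0,0,0.025,-0.0115,0,0,0,0,0.025,-0.0115,0,0,0,0,0.025,-0.0115,0,0,0,0,0.025,-0.0115,0,0,0,0])

```text
time: 6.78
ee_pos: [0.3504, 0.0019, 0.238]
tool_rot: [0.709, 0.705, -0.002, -0.004]
contact_force: [1.8, 1.4, -1.3]
opening: 0.0117
```

```bash
python3 - <<'E'
from h import *
cv2.imwrite("pics/s2.png",np.hstack([r.grab_frame("scene")[100:320,100:420,::-1],r.grab_frame("top")[100:320,150:430,::-1]]))
go((.357,0,.16),0)
E
```

```text
t 6.88 pos [0.3499 0.0034 0.2383] yawY -0.18 open 0.0118 F [-0.2 -1.  -1. ]
shift [-0.0036  0.0077  0.0782] rot [-0.0079 -0.0034 -0.0032]
```

View pics/s2.png

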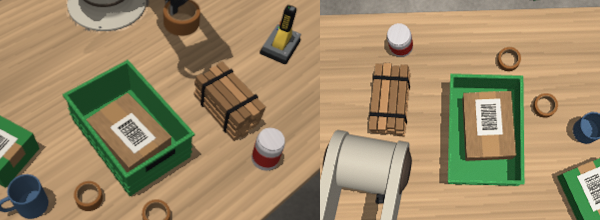

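The roll is held and the label is bare. Lowering it to the bench.

Request:
apply_moves(increments=[-0.003,0.007,0,-0.008,-0.0035,-0.003,0,0,0.02,0,0,0,0,0,0.03,0,0,0,0,0,0.03,0,0,0,0,0,0.03,0,0,0,0,0,0.03,0,0,0,0,0,0.02,0,0,0,0,0,0.02,0,0,0,0,0,0,0,0,0])

```text
time: 7.63
ee_pos: [0.361, -0.0048, 0.0478]
tool_rot: [0.707, 0.707, 0.001, 0.003]
contact_force: [-0.6, 0.8, -2.4]
opening: 0.0114
```

```bash
python3 -c "
from h import *
go((.357,0,.036),0)"
```

```text
t 7.63 pos [ 0.361  -0.0048  0.0478] yawY -0.04 open 0.0114 F [-0.6  0.8 -2.4]
shift [ 0.0049 -0.004   0.0118] rot [ 0.0049  0.0032 -0.0007]
```

Request:
apply_moves(increments=[0,0,0.004,0.005,0.003,0,0,0,0.004,0,0,0,0,0,0.002,0,0,0,0,0,0.002,0,0,0,0,0,0,0,0,0])

```text
time: 8.05
ee_pos: [0.3631, -0.0068, 0.0368]
tool_rot: [0.708, 0.706, 0.0, 0.001]
contact_force: [-0.4, 1.3, -0.6]
opening: 0.0116
```

```bash
python3 -c "
from h import *
go((.357,0,.036),0)"
```

```text
t 8.05 pos [ 0.3631 -0.0068  0.0368] yawY -0.14 open 0.0116 F [-0.4  1.3 -0.6]
shift [ 0.0068 -0.0062  0.0008] rot [ 0.001   0.0006 -0.0025]
```

Request:
apply_moves(increments=[0,0,0.0015,0,0,0,0,0,0.001,0,0,0])

```text
time: 8.22
ee_pos: [0.364, -0.007, 0.0353]
tool_rot: [0.708, 0.706, 0.001, 0.002]
contact_force: [-1.0, -0.6, -1.4]
opening: 0.0114
```

Request:
apply_moves(increments=[0,0,0,0,0,0,0,0,0,0,0,0,0,0,0,0,0,0,0,0,0,0,0,0], jaw=0.1)

```text
time: 8.55
ee_pos: [0.3646, -0.007, 0.0361]
tool_rot: [0.708, 0.706, 0.001, 0.002]
contact_force: [-0.3, -0.7, -0.4]
opening: 0.0383
```

Request:
apply_moves(increments=[0,0,-0.015,0,0,0,0,0,-0.03,0,0,0,0,0,-0.04,0,0,0,0,0,-0.04,0,0,0,0,0,-0.04,0,0,0,0,0,-0.04,0,0,0,0,0,-0.04,0,0,0,0,0,-0.02,0,0,0,0,0,0,0,0,0])

```text
time: 9.3
ee_pos: [0.36, -0.0057, 0.3131]
tool_rot: [0.708, 0.707, 0.0, 0.001]
contact_force: [1.1, 0.6, 0.1]
opening: 0.0379
```

```bash
python3 - <<'E'
from h import *
go((.46,.30,.32),109)
E
```

```text
t 9.3 pos [ 0.36   -0.0057  0.3131] yawY -0.09 open 0.0379 F [1.1 0.6 0.1]
shift [ 0.3058  0.0996 -0.0069] rot [ 7.000e-04  2.600e-03 -1.904e+00]
```

Request:
apply_moves(increments=[0.0275,0.018,0,0,0,0,0.0275,0.018,0,0,0,0,0.0275,0.018,0,0,0,0,0.0275,0.018,0,0,0,0,0.0275,0.018,0,0,0,0,0.0275,0.018,0,0,0,0,0.0275,0.018,0,0,0,0,0.0275,0.018,0,0,0,0,0.0275,0.018,0,0,0,0,0.0275,0.018,0,0,0,0,0.0275,0.018,0,0,0,0,0.0275,0.018,0,0,0,0], jaw=-1)

```text
time: 10.3
ee_pos: [0.5837, 0.3359, 0.3091]
tool_rot: [0.71, 0.704, -0.0, 0.003]
contact_force: [0.9, -0.7, 0.1]
opening: 0.0855
```

Request:
apply_moves(increments=[0,0,0,0,0,-0.12,0,0,0,0,0,-0.12,0,0,0,0,0,-0.12,0,0,0,0,0,-0.12,0,0,0,0,0,-0.12,0,0,0,0,0,-0.12,0,0,0,0,0,-0.12,0,0,0,0,0,-0.12])

```text
time: 10.97
ee_pos: [0.5855, 0.3428, 0.2954]
tool_rot: [0.289, 0.957, -0.007, -0.003]
contact_force: [0.2, -0.2, 0.4]
opening: 0.0856
```

Request:
apply_moves(increments=[0,0,0,0,0,-0.12,0,0,0,0,0,-0.12,0,0,0,0,0,-0.12,0,0,0,0,0,-0.12,0,0,0,0,0,-0.12,0,0,0,0,0,-0.12,0,0,0,0,0,-0.12,0,0,0,0,0,-0.06,0,0,0,0,0,0,0,0,0,0,0,0])

```text
time: 11.8
ee_pos: [0.5845, 0.3427, 0.2861]
tool_rot: [-0.178, 0.984, -0.006, -0.011]
contact_force: [0.0, 0.0, -0.5]
opening: 0.085
```

```bash
python3 - <<'E'
from h import *
import json
go((.53,.31,.25),109); print(r.get_state()["joints"].round(2))
p=r.camera_params("wrist"); cv2.imwrite("pics/w3.png",r.grab_frame("wrist")[:,:,::-1])
json.dump({k:np.array(v).tolist() for k,v in p.items()},open("w3.json","w"))
E
```

```text
t 11.8 pos [0.5845 0.3427 0.2861] yawY 110.52 open 0.085 F [ 0.   0.  -0.5]
shift [ 0.0616 -0.0112  0.0377] rot [-0.0073 -0.0244  0.0264]
[ 0.42  0.38  1.09 -0.01  1.69 -1.51]
```

View pics/w3.png

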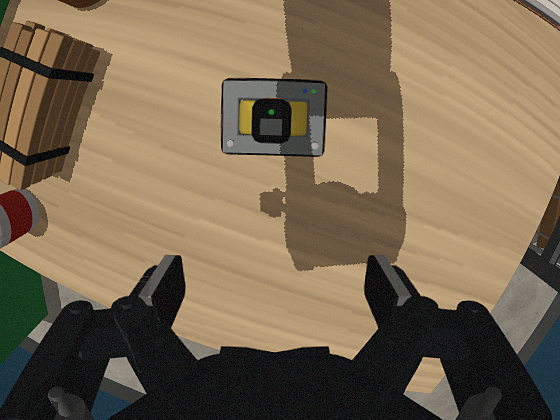

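Wrist view: the cradle spans about (222,80)–(326,156), almost square with the image. The handle top is near (271,122) and the kindling is at left. Measuring.

```bash
python3 - <<'E'
from h import *
import json
p=json.load(open("w3.json")); im=cv2.imread("pics/w3.png"); hsv=cv2.cvtColor(im,cv2.COLOR_BGR2HSV)
roi=np.zeros(im.shape[:2],np.uint8); roi[65:170,205:340]=255
def rect(m,z,n):
    c=np.vstack(cv2.findContours(m&roi,0,1)[0])[:,0]
    q=(plane(p,c,z,True)*1000).astype(np.float32); (cx,cy),(w,h),a=cv2.minAreaRect(q); print(n,round(cx,1),round(cy,1),round(w,1),round(h,1),round(a,1),"bbox",c.min(0),c.max(0))
g=cv2.inRange(hsv,(0,0,70),(180,50,170)); g=cv2.morphologyEx(g,cv2.MORPH_OPEN,np.ones((5,5)));g2=cv2.inRange(hsv,(0,0,0),(180,60,170));g2=cv2.morphologyEx(g2,cv2.MORPH_OPEN,np.ones((5,5)))
rect(g,.03,"grey"); rect(g2,.004,"all")
y=cv2.inRange(hsv,(22,120,60),(35,255,255)); y=cv2.morphologyEx(y,cv2.MORPH_OPEN,np.ones((3,3))); rect(y,.03,"yellow")
k=cv2.inRange(hsv,(0,0,0),(180,255,45)); k=cv2.morphologyEx(k,cv2.MORPH_OPEN,np.ones((7,7))); roi[:]=0; roi[90:150,240:300]=255; rect(k,.15,"handle")
E
```

```text
grey 524.5 316.0 83.8 116.1 19.4 bbox [223  81] [323 154]
all 525.1 316.2 92.5 126.8 19.5 bbox [222  80] [324 155]
yellow 525.0 315.9 38.9 77.6 18.4 bbox [239 100] [307 135]
handle 524.8 315.8 34.0 29.8 20.3 bbox [252  99] [290 142]
```

```bash
python3 -c "
from h import *
go((.525,.316,.25),109.4)"
```

```text
t 11.85 pos [0.5845 0.3426 0.286 ] yawY 110.5 open 0.0848 F [-0.7  1.   0.3]
shift [ 0.0641 -0.0039  0.0376] rot [-0.0072 -0.0246  0.0191]
```

Request:
apply_moves(increments=[0,0,0,-0.007,-0.0245,0.019,0.02,-0.0015,0,0,0,0,0.02,-0.001,0,0,0,0,0.02,-0.001,0,0,0,0,0,0,0,0,0,0])

```text
time: 12.27
ee_pos: [0.5272, 0.3189, 0.2831]
tool_rot: [-0.162, 0.987, -0.0, -0.001]
contact_force: [0.4, -0.1, 0.4]
opening: 0.0854
```

```bash
python3 -c "
from h import *
go((.525,.316,.135),109.4)"
```

```text
t 12.27 pos [0.5272 0.3189 0.2831] yawY 108.59 open 0.0854 F [ 0.4 -0.1  0.4]
shift [ 0.0027 -0.002   0.1481] rot [-0.0001 -0.0021 -0.0141]
```

Request:
apply_moves(increments=[0.003,-0.002,0,0,-0.002,-0.014,0,0,0.02,0,0,0,0,0,0.02,0,0,0,0,0,0.02,0,0,0,0,0,0.02,0,0,0,0,0,0,0,0,0])

```text
time: 12.77
ee_pos: [0.5263, 0.3157, 0.2017]
tool_rot: [-0.166, 0.986, 0.0, 0.003]
contact_force: [-1.5, -0.8, -0.5]
opening: 0.0855
```

```bash
python3 -c "
from h import *
go((.525,.316,.135),109.4)"
```

```text
t 12.77 pos [0.5263 0.3157 0.2017] yawY 109.11 open 0.0855 F [-1.5 -0.8 -0.5]
shift [0.0014 0.0007 0.0667] rot [ 0.0001  0.0051 -0.0051]
```

Request:
apply_moves(increments=[0.001,0,0.015,0,0.005,-0.005,0,0,0.015,0,0,0,0,0,0.015,0,0,0,0,0,0.012,0,0,0,0,0,0.008,0,0,0,0,0,0,0,0,0])

```text
time: 13.27
ee_pos: [0.5283, 0.3159, 0.1378]
tool_rot: [-0.167, 0.986, 0.0, 0.002]
contact_force: [-0.2, -0.1, -0.6]
opening: 0.0854
```

```bash
python3 -c "
from h import *
go((.525,.316,.135),109.4)"
```

```text
t 13.27 pos [0.5283 0.3159 0.1378] yawY 109.23 open 0.0854 F [-0.2 -0.1 -0.6]
shift [0.0031 0.0011 0.0028] rot [ 0.0001  0.0031 -0.003 ]
```

Request:
apply_moves(increments=[0.003,0.001,0.002,0,0.003,-0.003,0,0,0,0,0,0])

```text
time: 13.43
ee_pos: [0.5254, 0.3161, 0.1367]
tool_rot: [-0.168, 0.986, 0.0, 0.0]
contact_force: [0.1, 0.2, -0.5]
opening: 0.0854
```

Request:
apply_moves(increments=[0,0,0,0,0,0,0,0,0,0,0,0,0,0,0,0,0,0,0,0,0,0,0,0,0,0,0,0,0,0,0,0,0,0,0,0,0,0,0,0,0,0], jaw=1, newtons=50)

```text
time: 14.02
ee_pos: [0.5262, 0.3166, 0.1397]
tool_rot: [-0.169, 0.986, 0.001, 0.002]
contact_force: [0.4, -0.8, -2.4]
opening: 0.0295
```

```bash
python3 - <<'E'
from h import *
go((.525,.316,.135),109.4)
cv2.imwrite("pics/s4.png",np.hstack([cv2.resize(r.grab_frame("scene")[60:260,180:440,::-1],None,fx=1.5,fy=1.5),cv2.resize(r.grab_frame("top")[140:340,60:320,::-1],None,fx=1.5,fy=1.5)]))
E
```

```text
t 14.02 pos [0.5262 0.3166 0.1397] yawY 109.41 open 0.0295 F [ 0.4 -0.8 -2.4]
shift [ 0.0013 -0.0002  0.0047] rot [0.0006 0.0045 0.0001]
```

View pics/s4.png

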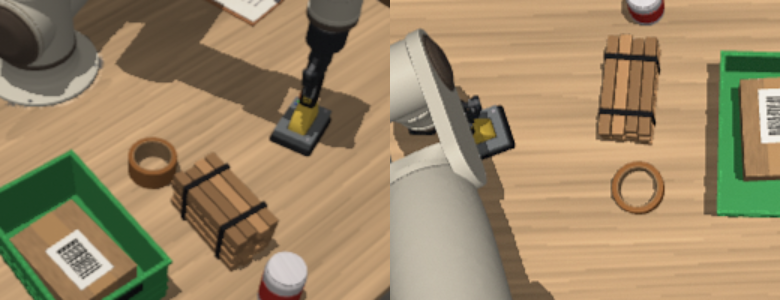

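Tape lies flat on the bench at right-image (637,187), clear of the kindling. The scanner is gripped (opening 29.5 mm). Lifting it straight out.

Request:
apply_moves(increments=[0,0,-0.01,0,0,0,0,0,-0.015,0,0,0,0,0,-0.02,0,0,0,0,0,-0.03,0,0,0,0,0,-0.03,0,0,0,0,0,-0.03,0,0,0,0,0,-0.03,0,0,0,0,0,-0.02,0,0,0,0,0,-0.01,0,0,0,0,0,0,0,0,0])

```text
time: 14.95
ee_pos: [0.5234, 0.3152, 0.3486]
tool_rot: [-0.168, 0.986, 0.0, 0.001]
contact_force: [-0.5, -0.2, -2.3]
opening: 0.0297
```

```bash
python3 - <<'E'
from h import *
go((.531,-.282,.33),0.5)
p=r.camera_params("top"); im=r.grab_frame("top")[:,:,::-1].copy(); hsv=cv2.cvtColor(im,cv2.COLOR_BGR2HSV)
w=cv2.inRange(hsv,(0,0,150),(180,60,255)); m=np.zeros_like(w); m[180:270,290:350]=255
w=cv2.morphologyEx(w&m,cv2.MORPH_CLOSE,np.ones((7,7)))
c=max(cv2.findContours(w,0,1)[0],key=cv2.contourArea)[:,0]; print(c.min(0),c.max(0))
print("label",cv2.minAreaRect((plane(p,c,.085)*1000).astype(np.float32)))
E
```

```text
t 14.95 pos [0.5234 0.3152 0.3486] yawY 109.4 open 0.0297 F [-0.5 -0.2 -2.3]
shift [ 0.1912 -0.5658  0.0181] rot [2.1000e-03 1.2000e-03 1.9006e+00]
[305 199] [332 235]
label ((530.9603881835938, -281.02899169921875), (106.359130859375, 72.58377075195312), 0.9339225888252258)
```

Request:
apply_moves(increments=[0.005,-0.014,0,0,0,0,0.0096,-0.0283,0,0,0,0,0.0096,-0.0283,0,0,0,0,0.0096,-0.0283,0,0,0,0,0.0096,-0.0283,0,0,0,0,0.0096,-0.0283,0,0,0,0,0.0096,-0.0283,0,0,0,0,0.0096,-0.0283,0,0,0,0,0.0096,-0.0283,0,0,0,0,0.0096,-0.0283,0,0,0,0,0.0096,-0.0283,0,0,0,0,0.0096,-0.0283,0,0,0,0])

```text
time: 16.0
ee_pos: [0.5204, -0.0433, 0.3326]
tool_rot: [-0.172, 0.985, 0.001, -0.009]
contact_force: [0.5, 1.5, -2.0]
opening: 0.0295
```

Request:
apply_moves(increments=[0.0096,-0.0283,0,0,0,0,0.0096,-0.0283,0,0,0,0,0.0096,-0.0283,0,0,0,0,0.0096,-0.0283,0,0,0,0,0.0096,-0.0283,0,0,0,0,0.0096,-0.0283,0,0,0,0,0.0096,-0.0283,0,0,0,0,0.005,-0.014,0,0,0,0,0,0,0,0,0,0])

```text
time: 16.75
ee_pos: [0.5148, -0.2858, 0.3204]
tool_rot: [-0.169, 0.985, 0.006, -0.016]
contact_force: [0.6, 0.4, -2.3]
opening: 0.0294
```

```bash
python3 -c "
from h import *
go((.531,-.281,.33),0.9)"
```

```text
t 16.75 pos [ 0.5148 -0.2858  0.3204] yawY 109.43 open 0.0294 F [ 0.6  0.4 -2.3]
shift [-0.0166 -0.0007 -0.0102] rot [-0.0177 -0.0366  1.8943]
```

Request:
apply_moves(increments=[-0.01,0,-0.01,-0.018,-0.037,0,0,0,0,0,0,0.12,0,0,0,0,0,0.12,0,0,0,0,0,0.12,0,0,0,0,0,0.12,0,0,0,0,0,0.12,0,0,0,0,0,0.12,0,0,0,0,0,0.12])

```text
time: 17.42
ee_pos: [0.5215, -0.2787, 0.3231]
tool_rot: [0.262, 0.965, 0.02, -0.012]
contact_force: [0.3, -0.4, -1.0]
opening: 0.0294
```

Request:
apply_moves(increments=[0,0,0,0,0,0.12,0,0,0,0,0,0.12,0,0,0,0,0,0.12,0,0,0,0,0,0.12,0,0,0,0,0,0.12,0,0,0,0,0,0.12,0,0,0,0,0,0.12,0,0,0,0,0,0.08,0,0,0,0,0,0])

```text
time: 18.17
ee_pos: [0.5183, -0.2706, 0.3167]
tool_rot: [0.68, 0.733, 0.012, -0.026]
contact_force: [-0.2, 0.6, -2.6]
opening: 0.0296
```

```bash
python3 -c "
from h import *
go((.531,-.281,.24),0.9)"
```

```text
t 18.17 pos [ 0.5183 -0.2706  0.3167] yawY 4.29 open 0.0296 F [-0.2  0.6 -2.6]
shift [-0.0154  0.0133  0.0758] rot [-0.0199 -0.0532  0.0587]
```

Request:
apply_moves(increments=[0,0,0,-0.02,-0.053,0.059,-0.006,0.006,0,0,0,0,-0.006,0.006,0,0,0,0,0,0,0,0,0,0])

```text
time: 18.5
ee_pos: [0.5305, -0.281, 0.3152]
tool_rot: [0.698, 0.716, -0.0, -0.001]
contact_force: [-0.4, -0.8, -2.3]
opening: 0.0295
```

```bash
python3 - <<'E'
from h import *
go((.531,-.281,.24),0.9)
cv2.imwrite("pics/f5.png",np.hstack([r.grab_frame("scene")[100:320,130:430,::-1],r.grab_frame("wrist")[0:220,100:420,::-1]]))
E
```

```text
t 18.5 pos [ 0.5305 -0.281   0.3152] yawY 1.49 open 0.0295 F [-0.4 -0.8 -2.3]
shift [-0.0001  0.0006  0.0752] rot [-0.0016 -0.0015  0.0103]
```

View pics/f5.png

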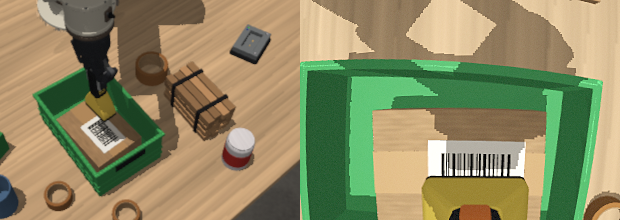

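Request:
apply_moves(increments=[0,0,0.015,-0.0016,-0.0015,0.01,0,0,0.015,0,0,0,0,0,0.01,0,0,0,0,0,0.01,0,0,0,0,0,0,0,0,0])

```text
time: 19.02
ee_pos: [0.5299, -0.2809, 0.2627]
tool_rot: [0.7, 0.714, 0.001, -0.001]
contact_force: [0.1, -0.5, -2.0]
opening: 0.0296
```

```bash
python3 - <<'E'
from h import *
go((.531,-.281,.24),0.9)
p=r.camera_params("wrist"); im=r.grab_frame("wrist")[:,:,::-1].copy(); cv2.imwrite("pics/w6.png",im); hsv=cv2.cvtColor(im,cv2.COLOR_BGR2HSV)
y=cv2.inRange(hsv,(22,110,50),(35,255,255)); y[:,:200]=0; y[:,360:]=0; y[:120]=0; y=cv2.morphologyEx(y,cv2.MORPH_OPEN,np.ones((3,3)))
c=max(cv2.findContours(y,0,1)[0],key=cv2.contourArea)[:,0]
t=c[:,1].min(); e=c[c[:,1]<t+25]; L,Rr=e[e[:,0].argmin()],e[e[:,0].argmax()]; print("head",t,L,Rr)
for z in(.11,.13,.15,.17):
    q=plane(p,[L,Rr],z,True); print(z,np.linalg.norm(q[1]-q[0]).round(4),q.mean(0).round(4), "edge y",plane(p,[((L[0]+Rr[0])/2,t)],z,True).round(4))
cv2.imwrite("pics/w6c.png",cv2.resize(im[100:300,180:380],None,fx=3,fy=3))
E
```

```text
t 19.02 pos [ 0.5299 -0.2809  0.2627] yawY 1.1 open 0.0296 F [ 0.1 -0.5 -2. ]
shift [-0.0002  0.0011  0.0227] rot [-0.0012 -0.0026  0.0034]
head 177 [222 187] [328 191]
0.11 0.0924 [ 0.5296 -0.28  ] edge y [[ 0.5294 -0.2694]]
0.13 0.0856 [ 0.5295 -0.2746] edge y [[ 0.5293 -0.2648]]
0.15 0.0787 [ 0.5294 -0.2691] edge y [[ 0.5292 -0.2601]]
0.17 0.0719 [ 0.5293 -0.2637] edge y [[ 0.5291 -0.2555]]
```

View pics/w6c.png

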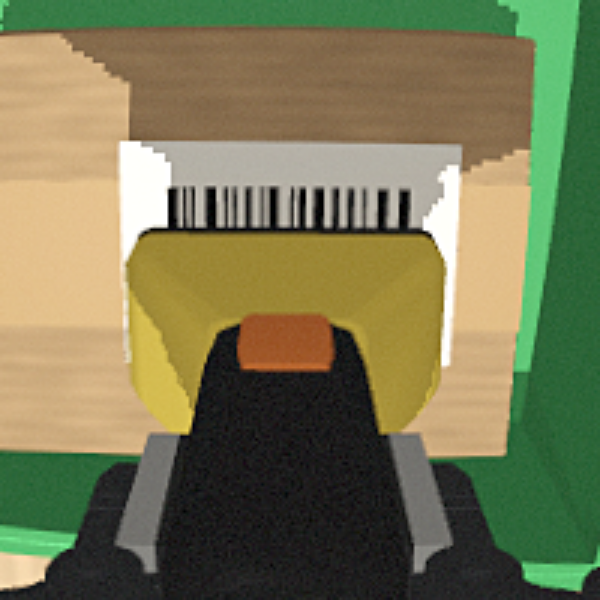

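The widest yellow and the front edge are consistent with a window height of ≈0.14 m, as computed from the grasp. Lateral centre is right. Final 23 mm down.

Request:
apply_moves(increments=[0,0.001,0.008,-0.0012,-0.0026,0.0034,0,0,0.007,0,0,0,0,0,0.005,0,0,0,0,0,0,0,0,0,0,0,0,0,0,0])

```text
time: 19.48
ee_pos: [0.5316, -0.2813, 0.2436]
tool_rot: [0.701, 0.713, 0.0, 0.002]
contact_force: [0.3, 1.0, -1.8]
opening: 0.0295
```

```bash
python3 -c "
from h import *
go((.531,-.281,.239),0.9)"
```

```text
t 19.48 pos [ 0.5316 -0.2813  0.2436] yawY 0.91 open 0.0295 F [ 0.3  1.  -1.8]
shift [ 0.0003 -0.0006  0.0046] rot [0.0027 0.002  0.0002]
```

Request:
apply_moves(increments=[0,-0.0005,0.004,0.0027,0.002,0,0,0,0,0,0,0,0,0,0,0,0,0,0,0,0,0,0,0,0,0,0,0,0,0,0,0,0,0,0,0,0,0,0,0,0,0])

```text
time: 20.07
ee_pos: [0.5313, -0.2815, 0.2403]
tool_rot: [0.701, 0.713, 0.0, 0.001]
contact_force: [1.2, -0.4, -1.7]
opening: 0.0296
```

```bash
python3 - <<'E'
from h import *
go((.531,-.281,.239),0.9)
p=r.camera_params("wrist"); im=r.grab_frame("wrist")[:,:,::-1].copy(); hsv=cv2.cvtColor(im,cv2.COLOR_BGR2HSV)
y=cv2.inRange(hsv,(22,110,50),(35,255,255)); y[:,:200]=0; y[:,360:]=0; y[:120]=0; y=cv2.morphologyEx(y,cv2.MORPH_OPEN,np.ones((3,3)))
c=max(cv2.findContours(y,0,1)[0],key=cv2.contourArea)[:,0]; t=c[:,1].min()
for z in(.11,.12,.13): print(z,plane(p,[(275,t-1)],z,True).round(4))
for i in range(4): r.grab_frame("top")
go((.531,-.281,.239),0.9); print(r.get_state()["qd"].round(4))
cv2.imwrite("pics/f7.png",np.hstack([cv2.resize(r.grab_frame("scene")[130:330,140:340,::-1],None,fx=2,fy=2),cv2.resize(im[100:300,180:380],None,fx=2,fy=2)]))
E
```

```text
t 20.07 pos [ 0.5313 -0.2815  0.2403] yawY 0.92 open 0.0296 F [ 1.2 -0.4 -1.7]
shift [ 0.0005 -0.0003  0.0013] rot [0.001  0.0007 0.0003]
0.11 [[ 0.531  -0.2644]]
0.12 [[ 0.531  -0.2621]]
0.13 [[ 0.5309 -0.2598]]
t 20.32 pos [ 0.5313 -0.2815  0.2402] yawY 0.92 open 0.0295 F [-0.   0.1 -3.2]
shift [ 0.0005 -0.0003  0.0012] rot [0.0008 0.0006 0.0004]
[ 0.      0.0011  0.      0.0004  0.0003 -0.0001]
```

View pics/f7.png

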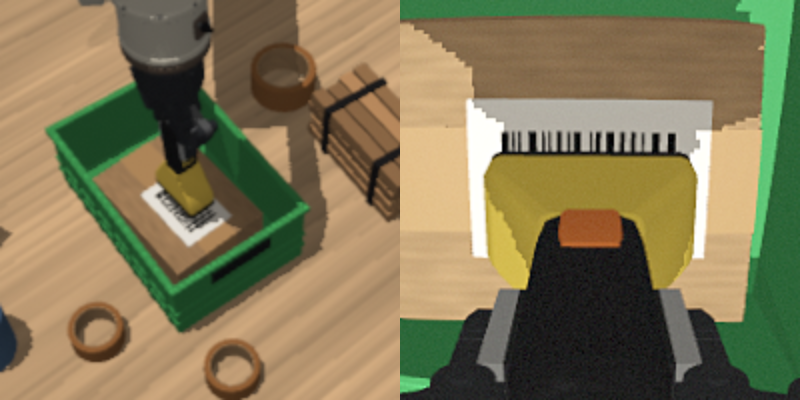

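The scanner hangs upright over the middle of the label, window along the bars, with a gap of about 3 cm and the arm still. The roll is flat on the bench.

```bash
python3 -c "
from rig import r
print(r.finish_job())"
```

```text
the job is handed in; nothing more can be done
None
```

I lifted the tape roll off the label and laid it flat on the bare bench near (0.40, 0.00). I then took the scanner straight up out of its base, carried it over the kindling and the crate wall, and am holding it over the label. I handed the job in at about 20 s; no verdict was reported.

**Last checks:**
- **Position:** the tool point is at (0.531, -0.2815), against the label centre measured at (0.531, -0.281). The scanner is in line with the bars to under 1° and tilted less than 0.2°.
- **Height:** the window is about 31–33 mm above the label, with about ±3 mm of uncertainty. It was worked out from the grasp height and agrees with the head's front edge in the wrist view. In an earlier wrist check, the width of the head suggested a higher window, but I put that down to the head being widest above its window.
- **Stillness and grip:** the arm is still, the gripper is open 29.5 mm on the 30 mm handle, and there is no sign of contact.
- **Everything else:** the tape roll showed flat and released in the views. I saw nothing else moved, but I judged that by eye and did not re-measure it.

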